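# Wedge the rocking sensor rig steady

## Task

The sensor rig on the black baseboard rocks, because the foot at its corner next to the wooden wedge is too short. Push the wedge along the bench, thin end first, in under that foot until it is just snug, pressing down firmly on that corner of the board to feel whether it still dips; finish with a firm press under which the board stays level on the wedge, then take the hand away. Do it all with the fingertips: never pick up or tip the wedge, do not shove or jack up the rig, and leave the bottle, the jar and the screwdriver where they are.

Things in the scene. Friction and masses are not known exactly. Their poses are not given: they have to be found in the camera images.
- rig: Sensor rig, about 3 kg, loose on the bench: black board 330 (x) x 250 (y) x 12 mm, its top 26 mm above the bench, carrying a lab jack with white plate and two metal cells (to 190 mm high) in the middle and a manipulator at the far right. Four rubber feet 14 mm high, centres 20 mm in from the edges; three touch the bench. Origin: middle of the board at bench height; x away from the robot, y left, z up.
- corner (a point): The point to press: top of the board above the short foot, at x = -145, y = +105 mm of the rig (near left corner), 26 mm above the bench when level. The board is bare for 70 mm around it. At rest the board is level; more than about 4 N (3.5 to 5) here makes it dip until the short foot meets the bench, and it comes back when let go. A firm press is 8 to 15 N.
- foot_place (a point): Point at bench height (board level) straight under the centre of the short foot, 20 mm in from the board's left edge. The foot's underside, a 26 mm square along the board's edges, hangs 4.5 to 9 mm above this point; how much is not known and has to be felt.
- wedge: Plain wooden wedge, 45 g, loose and flat on the bench: 120 (x) x 45 mm (y), top sloping evenly from 15 mm thick (x = -60) to 3 mm at the thin end (x = +60). Origin: middle of the underside; +x to the thin end. It lies off the board's left (+y) edge, roughly in line with the short foot, thin end towards the board, to go in along the rig's -y.
- thick_end (a point): Middle of the wedge's upright thick end face (45 mm wide, 15 mm high), 7.5 mm above the bench: the face to push on. Under 1 N slides the wedge; once it meets the foot, some 3 to 8 N are needed to drive it on, which lifts the corner 1 mm for each 10 mm of travel.
- bottle: Bystander: small brown bottle with a black cap, 48 mm across and 95 mm high, standing on the bench left of the rig. Origin: centre of its underside.
- jar: Bystander: low clear jar with a white cap, 48 mm across and 55 mm high, standing on the bench on the robot's side of the rig. Origin: centre of its underside.
- screwdriver: Bystander: screwdriver 130 mm long with a black handle, lying on the bench along the near edge of the rig. Origin: on the bench under its middle.
Things that resemble listed ones, but are neither listed nor needed, are in the scene too. Several things have the shape of the wedge; the one meant has the colours described above.

How it is judged (in metres and radians):
On the way:
1. the corner is pressed down firmly (over 5 N) with the wedge under the short foot carrying it (over 2 N), and the board stays level within 0.006 rad (1 mm at the corner) for 0.3 s (contact force between the fingers and rig above 5 N and contact force between wedge and rig above 2 N and angle between rig's own z axis and vertical below 0.006 rad and x of corner in the frame of wedge between 0 and 0.075 m and y of corner in the frame of wedge between -0.022 and 0.022 m), for 0.3 s.
At the end, for the whole second after the job is handed in: The wedge lies flat on the bench, snug under the short foot (bearing over 0.2 N, foot centre within 22 mm of its centre line, 0 to 75 mm from its middle towards the thin end), the board is level within 0.005 rad (about 1 mm at the corner) and all is at rest (x of corner in the frame of wedge between 0 and 0.075 m and y of corner in the frame of wedge between -0.022 and 0.022 m and contact force between wedge and rig above 0.2 N and angle between rig's own z axis and vertical below 0.005 rad and angle between wedge's own z axis and vertical below 0.03 rad and height (world z) of wedge below 0.003 m and linear speed of each of wedge, rig below 0.01 m/s); the robot touches nothing.
It fails at once if the wedge is lifted off the bench or tipped (height (world z) of wedge above 0.01 m or angle between wedge's own z axis and vertical above 0.25 rad).
It fails at once if the rig is shoved more than 15 mm along the bench (distance of rig from where it was at the start of the episode above 0.015 m).
It fails at once if the rig is tipped or jacked up (angle between rig's own z axis and vertical above 0.09 rad or height (world z) of rig above 0.01 m).
It fails at once if the bottle, the jar or the screwdriver is moved more than 25 mm (distance of any of bottle, jar, screwdriver from where it was at the start of the episode above 0.025 m).
It also fails if it takes over 64 s, if anything falls off the work surface, if the arm or the gripper's body presses on something with over 40 N, if the wrist force passes 120 N, or if a joint passes its speed limit or range.

## Robot

A 6-joint arm with a two-finger parallel gripper is mounted at the origin on the work surface. World frame = base frame: x ahead of the robot, y to its left, z up, the work surface at z = 0. Lengths are in mm, angles in rad, forces in N, time in s.
With the tool pointing down it reaches from about 275 to 750 mm from the base axis. Payload 10.2 kg.
Tool frame: the origin (TCP) lies between the finger pads; the fingertips stand 8 mm ahead of it and the grasp point (between the pads) lies 11 mm behind it; z points along the fingers, x is the direction in which the jaws open and shut, and the axes are right-handed (so a half turn about z gives the same grasp; the last joint's range is limited). The gripper opens to 85 mm and grips with 20 to 120 N. Pads are 22 mm wide; open, the fingers measure 114 mm over their backs; the gripper's body (76 mm by 85 mm) begins 54 mm behind the grasp point. The pads swing forward as they close: fully open they stand 13 mm farther back than shut.
Start: joints at [-1.449, 0.313, 1.498, -0, 1.331, -0.223], TCP at [177.442, -494.111, 239.294] pointing down, gripper open.
Joint ranges: [-2.94, 2.94], [-0.97, 2.17], [0.19, 2.56], [-1.23, 4.37], [0.02, 3.11], [-2.88, 2.88]. Speed limits (rad/s): [2.39, 2.39, 3.01, 3.14, 3.14, 3.14].

## Interface

Orientations are given as a unit quaternion [w, x, y, z].
In Python, from rig import sense, eyes, ctrl gives the robot as it stands.
- The arm moves only by the tool move_arm, never from a script. Its argument "rows" is a list that holds one entry, the list of rows, each a list of 5 numbers: the shift along the tool's x, y, z in mm, then the turn about the tool's z in units of 6 degrees (1.0 is 6 degrees), then the gripper command: -1 is shut, 1 is fully open, values between are in proportion. In form: [[[dx, dy, dz, roll, jaw], ...]]. A call has 1 to 12 rows; each row is the pose to reach, as a shift and turn from the pose measured when the call began, along the tool's axes at that moment; what a row does not reach only later rows make up. A row lasts 1/8 s, in which the tool goes at most 62.5 mm and 10.7 degrees, less where a joint would pass 70% of its speed; a pose out of reach is approached as far as the arm can. A call with a gripper value outside its range is refused whole. The fingers move at their own pace and stop on an object; "squeeze" is the grip in N (left out, the last holds). Time passes only in rows, so rows that repeat a pose let the fingers close. It gives the time, the measured TCP pose, the force and the opening at its end, in the units of the state.
- sense(): the state, without advancing time (a new reading comes with each control period).
- eyes.capture(name): name is "scene" or "top" or "wrist"; returns a dict with "color" (400x640x3 uint8, blue, green, red), "vertical_fov" (degrees; the focal length in pixels is half the picture's height over the tangent of half this angle, whatever the lens; pixels are square), "cx", "cy" (the principal point, pixels), "xyz" and "attitude" of the camera in the world. Camera axes: x right, y down, z forward; pixel columns grow to the right and rows downward; lengths in mm; the calibration is good to about 2 mm. The wrist camera is an equidistant fisheye: a pixel r from the principal point sees the ray r / f radians off the axis. A picture is of the moment at which its call begins. There is no depth.
- ctrl.finish_job(): hands the job in, once; it reports no verdict.
The state is a dict: "time_s": time; "joints": joint angles; "dq": joint speeds; "tau": joint torques, N m; "eef_pos": TCP position; "ee_rot": TCP orientation; "force": force on the tool from outside, world axes, zero at the start; "wrist_torque": the same for the moment, N m; "grip_width": opening from 0.0 (shut) to 1.0 (fully open).
Only numpy, scipy, OpenCV 4.12 (cv2) and the standard library are available. Lean on these libraries where they do the work, as an engineer would, in place of code of your own. Each camera call takes 0.05 s, during which the arm holds its last target. There are 200 camera calls.

## Working session

There is one attempt and no reset: what is moved stays moved. The work goes in short steps, Python scripts to look and compute and a tool call to move; the robot and the scene stay as the last step left them, time stands still between calls to the robot, and variables do not carry over. Pictures are saved under pics/ and viewed, about 8 in all and at most 12, crops included, and the job is handed in when it is done.

Besides the shell and the picture viewer there is one more tool, called after "Call:" as a command line: name --argument value ..., lists and objects as JSON in quotes. move_arm: Moves the arm, as the interface text tells. Its arguments: {"type":"object","properties":{"rows":{"type":"array","items":{"type":"array","items":{"type":"array","items":{"type":"number"}}}},"squeeze":{"type":"number"}},"required":["rows"]}

```bash
mkdir -p pics; ls; cat > h.py <<'E'
import numpy as np, cv2
from scipy.spatial.transform import Rotation as R
from rig import sense, eyes, ctrl
def cap(n,f):
    c=eyes.capture(n); cv2.imwrite('pics/'+f+'.png',c['color'])
    np.save('pics/'+f+'.npy',{k:c[k] for k in c if k!='color'},allow_pickle=True); return c
def cal(f): return np.load('pics/'+f+'.npy',allow_pickle=True).item()
def rot(q): return R.from_quat([q[1],q[2],q[3],q[0]]).as_matrix()
def px(f,u,v,z,fish=False):
    c=cal(f); F=200/np.tan(np.radians(c['vertical_fov'])/2)
    d=np.array([u-c['cx'],v-c['cy']],float)
    if fish:
        r=np.hypot(*d); t=r/F; ray=np.r_[d/max(r,1e-9)*np.sin(t),np.cos(t)]
    else: ray=np.r_[d/F,1]
    a=np.array(c['attitude']); M=rot(a) if a.size==4 else a.reshape(3,3)
    w=M@ray; o=np.array(c['xyz']); return (o+w*(z-o[2])/w[2]).round(1)
E
python3 - <<'E'
from h import *
for n in ('top','scene'): 
    c=cap(n,n+'0'); print(cal(n+'0'))
s=sense(); print({k:np.round(s[k],3) for k in s})
E
```

```text
pics
{'vertical_fov': 53.38950337801371, 'cx': 319.92439830110175, 'cy': 193.25061637070928, 'xyz': array([484.31399852, -64.6166572 , 836.97451321]), 'attitude': array([ 0.01796537, -0.70051074,  0.71293133, -0.02628442])}
{'vertical_fov': 44.885943905787556, 'cx': 308.7191359274601, 'cy': 208.5977057603792, 'xyz': array([929.12034297, 248.31630804, 875.8249145 ]), 'attitude': array([-0.11523783,  0.41032762,  0.87294612, -0.23731111])}
{'time_s': np.float64(0.1), 'joints': array([-1.449,  0.313,  1.498,  0.   ,  1.331, -0.223]), 'dq': array([-0.001, -0.001, -0.001, -0.   ,  0.002,  0.   ]), 'tau': array([ 3.0000e-03, -4.1290e+01, -2.6014e+01, -0.0000e+00,  3.0000e-03,
       -0.0000e+00]), 'eef_pos': array([ 177.414, -493.882,  238.801]), 'ee_rot': array([-0.   ,  0.818, -0.575, -0.   ]), 'force': array([ 0.17 , -0.255, -1.593]), 'wrist_torque': array([ 0.021, -0.005, -0.027]), 'grip_width': np.float64(0.995)}
```

View pics/top0.png

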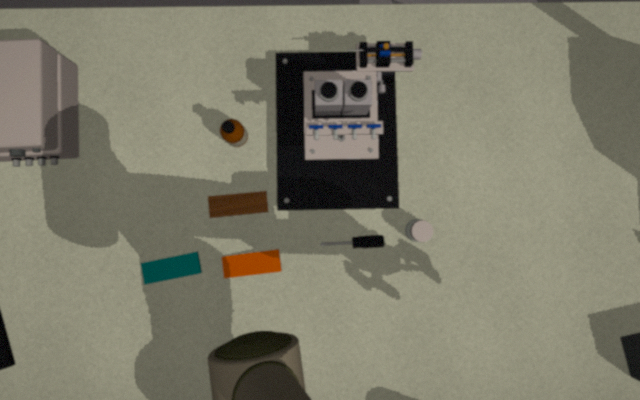

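View pics/scene0.png

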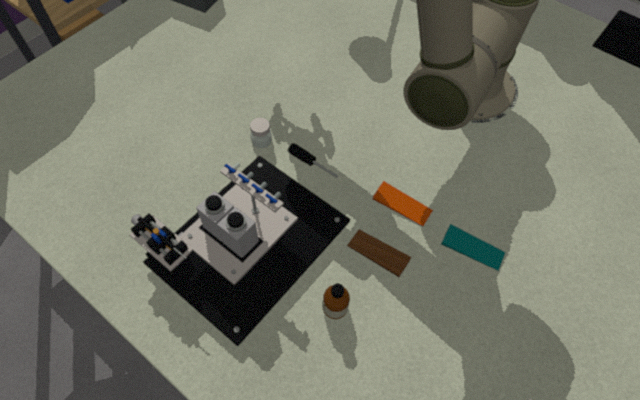

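The top view shows the board with its near-left corner at about (278,210). The wooden wedge is at (208–268, 191–217), with the bottle at (232,131). I'll enlarge that area to read the corners.

```bash
python3 - <<'E'
from h import *
i=cv2.imread('pics/top0.png')
c=i[110:230,195:315]; a=cv2.resize(c,None,fx=5,fy=5,interpolation=cv2.INTER_CUBIC)
c=np.clip(a.astype(float)*1.6,0,255).astype(np.uint8)
for k in range(0,120,20):
    cv2.putText(c,str(195+k),(k*5,10),0,.35,(0,0,255)); cv2.putText(c,str(110+k),(0,k*5+10),0,.35,(0,0,255))
    cv2.line(c,(k*5,0),(k*5,599),(0,0,120),1); cv2.line(c,(0,k*5),(599,k*5),(0,0,120),1)
cv2.imwrite('pics/crop.png',c)
E
```

```text
(no output)
```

View pics/crop.png

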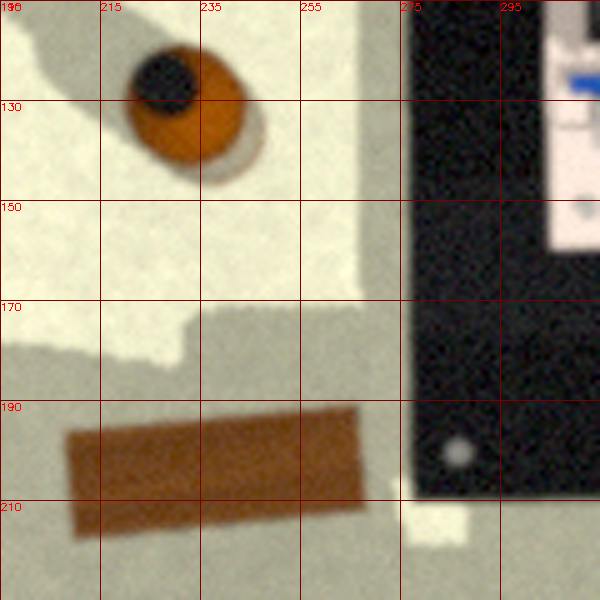

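```bash
python3 - <<'E'
from h import *
P=lambda u,v,z:px('top0',u,v,z)
for n,a in dict(tkfar=(208.2,196.2,15),tknear=(210.2,217.5,15),thfar=(266.5,191.2,3),thnear=(268,212,3),cornNL=(277.8,209.8,26),cornFL=(276,54,26),cornNR=(399,208,26),screw=(286.5,200.2,26),bottle_base=(237,138,0),orangeTL=(281,250,3)).items(): print(n,P(*a))
E
```

```text
tkfar [533.6 155.9  15. ]
tknear [489.7 151.8  15. ]
thfar [542.7  37.1   3. ]
thnear [499.1  34.4   3. ]
cornNL [502.8  11.7  26. ]
cornFL [827.7  11.8  26. ]
cornNR [ 502.1 -235.6   26. ]
screw [522.   -6.2  26. ]
bottle_base [657.2  98.9   0. ]
orangeTL [419.6   8.2   3. ]
```

```bash
cat >> h.py <<'E'
def to(x,y,z,yaw=None):
    s=sense(); M=rot(s['ee_rot']); p=np.array(s['eef_pos'])
    d=M.T@(np.array([x,y,z])-p); a=np.degrees(np.arctan2(M[1,0],M[0,0]))
    r=None if yaw is None else ((a-yaw+90)%180-90)/6
    print('shift',d.round(1),'roll',r,'yaw',a.round(2),'tilt',M[:,2].round(3))
E
python3 -c "
from h import *
to(509.5,181,150,4.5)"
```

```text
shift [-522.8 -540.7   89.5] roll -12.457058382132736 yaw -70.24 tilt [-0.     0.001 -1.   ]
```

Call:
move_arm --rows '[[[-44,-45,0,-1,-0.76],[-88,-90,0,-2,-0.76],[-132,-135,0,-3.2,-0.76],[-176,-180,0,-4.4,-0.76],[-220,-225,0,-5.6,-0.76],[-264,-270,0,-6.8,-0.76],[-308,-315,0,-8,-0.76],[-352,-360,0,-9.2,-0.76],[-396,-405,0,-10.4,-0.76],[-440,-450,0,-11.5,-0.76],[-484,-495,0,-12.46,-0.76],[-523,-541,0,-12.46,-0.76]]]' --squeeze 20

```text
time_s: 1.6
eef_pos: [508.9, 181.0, 239.4]
ee_rot: [-0.0, 0.999, 0.04, -0.0]
force: [1.9, -0.2, 0.7]
grip_width: 0.12
```

```bash
python3 -c "
from h import *
to(509.5,181,60,4.5); print(sense()['force'],sense()['eef_pos'],sense()['grip_width'])"
```

```text
shift [  0.7   0.2 179.4] roll 0.018324173445222414 yaw 4.61 tilt [-0.     0.001 -1.   ]
[ 1.94068062 -0.17174757  0.67009376] [508.85054035 180.96575017 239.35755703] 0.11982709542046341
```

Call:
move_arm --rows '[[[0.7,0,50,0,-0.76],[0.7,0,100,0,-0.76],[0.7,0,140,0,-0.76],[0.7,0,170,0,-0.76],[0.7,0,180,0,-0.76],[0.7,0,180,0,-0.76]]]'

```text
time_s: 2.35
eef_pos: [509.6, 181.2, 59.5]
ee_rot: [-0.0, 0.999, 0.04, -0.0]
force: [0.4, 0.1, 0.6]
grip_width: 0.121
```

```bash
python3 -c "
from h import *
cap('wrist','w1');print(cal('w1'))"
```

```text
{'vertical_fov': 65.70646984690485, 'cx': 326.98147816241726, 'cy': 204.516359423617, 'xyz': array([503.80802489, 247.00726093, 193.22855955]), 'attitude': array([0.13282206, 0.99031745, 0.04004374, 0.00511373])}
```

View pics/w1.png

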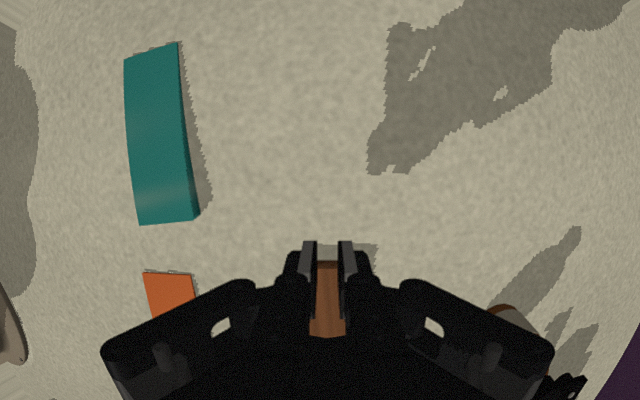

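The wrist view shows the wooden wedge centred between the fingertips, with its thick edge near (328,262) and its sides parallel to the fingers. I'll go down behind the thick end.

```bash
python3 -c "
from h import *
print(px('w1',328,262,15,True))"
```

```text
[511.3 160.7  15. ]
```

Call:
move_arm --rows '[[[0,0,25,0,-0.76],[0,0,40,0,-0.76],[0,0,46,0,-0.76],[0,0,47.5,0,-0.76],[0,0,47.5,0,-0.76],[0,0,47.5,0,-0.76]]]'

```text
time_s: 3.15
eef_pos: [510.3, 181.4, 13.2]
ee_rot: [-0.001, 0.999, 0.04, 0.001]
force: [0.3, 0.3, 0.1]
grip_width: 0.116
```

Call:
move_arm --rows '[[[0,8,0,0,-0.76],[0,16,0,0,-0.76],[0,24,0,0,-0.76],[0,32,0,0,-0.76],[0,39,0,0,-0.76],[0,46,0,0,-0.76],[0,50,0,0,-0.76],[0,50,0,0,-0.76]]]'

```text
time_s: 4.15
eef_pos: [514.4, 131.3, 13.1]
ee_rot: [-0.001, 0.999, 0.04, 0.001]
force: [0.2, 0.9, 0.3]
grip_width: 0.12
```

```bash
python3 -c "
from h import *
cap('scene','s1')
i=cv2.imread('pics/s1.png')[180:330,280:480]; i=np.clip(cv2.resize(i,None,fx=4,fy=4,interpolation=2)*1.4,0,255).astype('uint8'); cv2.imwrite('pics/s1c.png',i)
print(sense()['force'])"
```

```text
[-0.90371437  0.2549181  -0.7443211 ]
```

View pics/s1c.png

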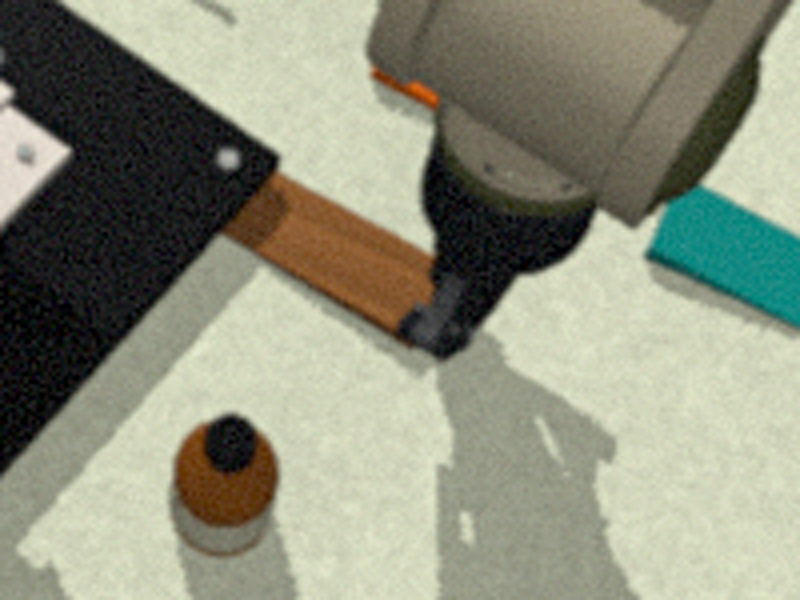

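The fingers are on the thick end and the thin end has just reached under the board edge. The wedge is straight and clear of the bottle. Next I'll drive it in small steps and watch the force.

Call:
move_arm --rows '[[[0,3,0,0,-0.76],[0,6,0,0,-0.76],[0,9,0,0,-0.76],[0,10,0,0,-0.76],[0,10,0,0,-0.76]]]'

```text
time_s: 4.82
eef_pos: [515.1, 121.4, 13.1]
ee_rot: [-0.001, 0.999, 0.04, 0.001]
force: [-0.0, -0.1, 0.0]
grip_width: 0.121
```

Call:
move_arm --rows '[[[0,2,0,0,-0.76],[0,4,0,0,-0.76],[0,5,0,0,-0.76],[0,5,0,0,-0.76]]]'

```text
time_s: 5.32
eef_pos: [515.6, 116.4, 13.1]
ee_rot: [-0.001, 0.999, 0.04, 0.001]
force: [0.3, -0.3, -0.8]
grip_width: 0.12
```

Call:
move_arm --rows '[[[0,2,0,0,-0.76],[0,4,0,0,-0.76],[0,5,0,0,-0.76],[0,5,0,0,-0.76]]]'

```text
time_s: 5.82
eef_pos: [515.8, 112.1, 13.1]
ee_rot: [-0.001, 0.999, 0.04, 0.001]
force: [-0.2, 7.6, 0.4]
grip_width: 0.124
```

Contact: 7.6 N appeared within the last few mm of travel, which fits a gap of about 5 mm. I'll back off, lift and go above the corner.

Call:
move_arm --rows '[[[0,-10,0,0,-0.76],[0,-20,0,0,-0.76],[0,-20,-30,0,-0.76],[0,-20,-60,0,-0.76],[0,20,-60,0,-0.76],[0,70,-60,0,-0.76],[0,110,-60,0,-0.76],[-2,119,-60,0,-0.76],[-2,119,-60,0,-0.76],[-2,119,-60,0,-0.76]]]'

```text
time_s: 7.08
eef_pos: [523.0, -5.6, 72.8]
ee_rot: [-0.001, 0.999, 0.041, 0.001]
force: [-0.1, 0.6, -0.5]
grip_width: 0.118
```

```bash
python3 -c "
from h import *
to(522,-7,34);print(sense()['force'])
cap('scene','s2')
i=cv2.imread('pics/s2.png')[160:310,260:460]; i=np.clip(cv2.resize(i,None,fx=4,fy=4,interpolation=2)*1.4,0,255).astype('uint8'); cv2.imwrite('pics/s2c.png',i)"
```

```text
shift [-1.2  1.4 38.8] roll None yaw 4.65 tilt [ 0.001  0.003 -1.   ]
[-0.06228557  0.6178178  -0.50081842]
```

View pics/s2c.png

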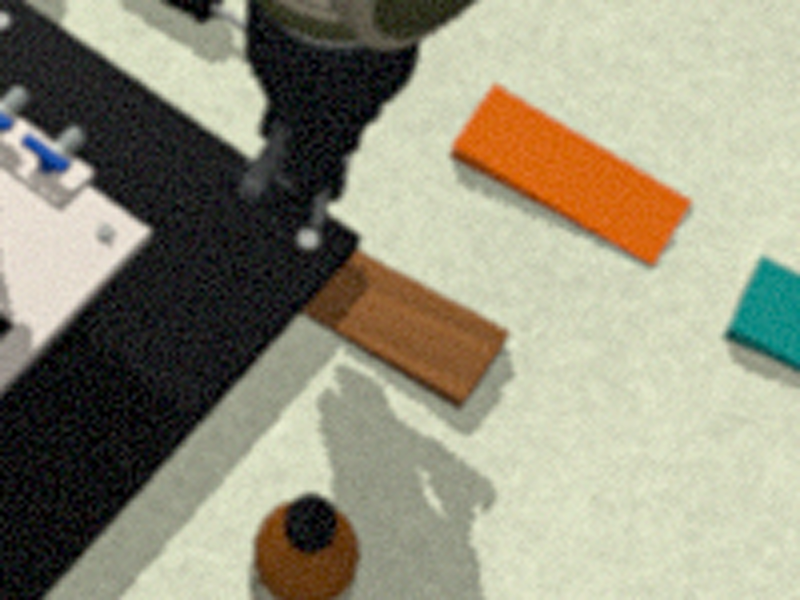

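The wedge is in straight under the corner, with its thick end at crop (462–507, 332–406), and the bottle hasn't moved. Now the press, in fine steps.

```bash
python3 -c "
from h import *
a=px('s2',260+507/4,160+332/4,15);b=px('s2',260+462/4,160+406/4,15);print(a,b,(a+b)/2)"
```

```text
[495.3  98.1  15. ] [542.2 104.2  15. ] [518.75 101.15  15.  ]
```

Call:
move_arm --rows '[[[-1,1.5,15,0,-0.76],[-1,1.5,28,0,-0.76],[-1,1.5,34,0,-0.76],[-1,1.5,36,0,-0.76],[-1,1.5,36,0,-0.76]]]'

```text
time_s: 7.75
eef_pos: [522.4, -7.1, 36.8]
ee_rot: [-0.001, 0.999, 0.041, 0.001]
force: [-0.3, 0.4, 0.0]
grip_width: 0.12
```

Call:
move_arm --rows '[[[0,0,1,0,-0.76],[0,0,1,0,-0.76]]]'

```text
time_s: 8.0
eef_pos: [522.5, -7.2, 36.0]
ee_rot: [-0.001, 0.999, 0.041, 0.001]
force: [0.4, 0.0, -0.7]
grip_width: 0.124
```

Call:
move_arm --rows '[[[0,0,1,0,-0.76],[0,0,1,0,-0.76]]]'

```text
time_s: 8.25
eef_pos: [522.5, -7.1, 35.0]
ee_rot: [-0.001, 0.999, 0.041, 0.001]
force: [0.0, -1.1, -1.4]
grip_width: 0.12
```

Call:
move_arm --rows '[[[0,0,0.5,0,-0.76],[0,0,1,0,-0.76]]]'

```text
time_s: 8.5
eef_pos: [522.5, -7.2, 34.3]
ee_rot: [-0.001, 0.999, 0.041, 0.001]
force: [-2.7, 1.3, 7.0]
grip_width: 0.122
```

Call:
move_arm --rows '[[[0,0,0.5,0,-0.76],[0,0,1,0,-0.76]]]'

```text
time_s: 8.75
eef_pos: [522.5, -7.2, 34.3]
ee_rot: [-0.001, 0.999, 0.041, 0.001]
force: [-6.5, 0.6, 16.2]
grip_width: 0.124
```

Call:
move_arm --rows '[[[0,0,0.5,0,-0.76],[0,0,1,0,-0.76]]]'

```text
time_s: 9.0
eef_pos: [522.6, -7.2, 34.2]
ee_rot: [-0.001, 0.999, 0.041, 0.001]
force: [-6.5, 1.5, 15.7]
grip_width: 0.12
```

The board doesn't dip: the height stays at 34.2–34.3 mm from 7 to 16 N. I'll hold at about 10–12 N, then let go.

Call:
move_arm --rows '[[[0,0,0.7,0,-0.76],[0,0,0.7,0,-0.76],[0,0,0.7,0,-0.76],[0,0,0.7,0,-0.76],[0,0,0.7,0,-0.76],[0,0,0.7,0,-0.76]]]'

```text
time_s: 9.75
eef_pos: [522.5, -7.2, 34.3]
ee_rot: [-0.001, 0.999, 0.041, 0.001]
force: [-4.6, 0.8, 9.9]
grip_width: 0.123
```

Call:
move_arm --rows '[[[0,0,-2,0,-0.76],[0,0,-15,0,-0.76],[0,0,-60,0,-0.76],[0,0,-110,0,-0.76],[0,-50,-150,0,-0.76],[0,-110,-150,0,-0.76],[-60,-150,-150,0,-0.76],[-110,-180,-150,0,-0.76],[-150,-200,-150,0,-0.76],[-180,-220,-150,0,-0.76],[-180,-220,-150,0,-0.76]]]'

```text
time_s: 11.12
eef_pos: [323.4, 197.8, 185.1]
ee_rot: [-0.001, 0.999, 0.042, 0.002]
force: [-0.0, -0.2, 0.5]
grip_width: 0.113
```

```bash
python3 -c "
from h import *
cap('top','t2');print(sense()['force'],sense()['time_s'])
i=cv2.imread('pics/t2.png')[110:230,195:315]; i=np.clip(cv2.resize(i,None,fx=5,fy=5,interpolation=2)*1.6,0,255).astype('uint8'); cv2.imwrite('pics/t2c.png',i)"
```

```text
[0.69526951 1.23490022 0.67033785] 11.175
```

View pics/t2c.png

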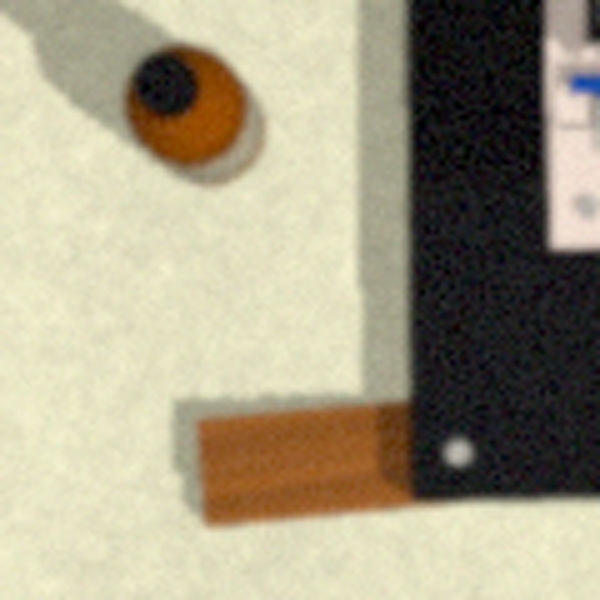

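The wedge is in line with the foot: its axis passes within a few mm of the screw at crop (458,452). Board and bottle are where they were, and the hand is clear. Handing in.

```bash
python3 -c "
from h import *
print(ctrl.finish_job())"
```

```text
the job is handed in; nothing more can be done
None
```

The wedge is pushed in under the short foot and holds the board level under a firm press. I've handed the job in at about 11 s of the 64 s allowed; no verdict was reported.

- **Push:** I slid the wooden wedge in along its own axis with the two fingertips. The force stayed under 1 N until the last 5 mm step, where it rose to 7.6 N. That means any lift of the corner is at most about 0.4 mm, and the gap under the foot works out at about 5 mm.
- **Press:** I pressed down on the corner and the fingertips stayed at the same height, within 0.1 mm, from 7 to 16 N. The peak of 16 N was slightly above the 8–15 N you called firm. I eased off, and the press read 9.9 N at the end of a further 0.75 s hold, with no dip.
- **Final picture:** With the hand away, the wedge is in line with the foot and the board and bottle are where they started. In the wedge's own frame, the foot sits about 49 mm from the middle towards the thin end, inside the 0–75 mm limit.
- **Not checked:**
  - I did not measure the wedge's load on the foot after letting go; I inferred it from the push and press forces.
  - I did not look closely at the jar or the screwdriver at the end, though the arm never went near them at bench level.

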